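# Close the washed seasoning jars with their own lids

### The arm

A 7-joint arm with a two-finger parallel gripper is mounted at the origin on the work surface. World frame = base frame: x ahead of the robot, y to its left, z up, the work surface at z = 0. Lengths are in mm, angles in rad, forces in N, time in s.
With the tool pointing down it reaches from about 425 to 975 mm from the base axis. Payload 16.7 kg.
Tool frame: the origin (TCP) lies between the finger pads; the fingertips stand 22 mm ahead of it and the grasp point (between the pads) lies 3 mm ahead of it (ctrl.nose_length is the distance from the TCP to the fingertips, in mm); y points along the fingers, z is the direction in which the jaws open and shut, and the axes are right-handed (so a half turn about y gives the same grasp; the last joint's range is limited). The gripper opens to 85 mm and grips with 20 to 120 N. Pads are 22 mm wide; open, the fingers measure 114 mm over their backs; the gripper's body (76 mm by 85 mm) begins 54 mm behind the grasp point. The pads swing forward as they close: fully open they stand 13 mm farther back than shut.
Start: joints at [1.127, 0.426, 0.074, 1.606, -0.034, 1.111, -0.067], TCP at [195.443, -646.049, 253.302] pointing down, gripper open.
Joint ranges: [-2.85, 2.85], [-0.5, 2.14], [-1.23, 1.37], [0.21, 2.46], [-1.02, 4.16], [0.16, 2.05], [-2.73, 2.73]. Speed limits (rad/s): [1.89, 1.89, 2.39, 2.39, 3.01, 3.01, 3.01].

### API

Orientations are given as [roll, pitch, yaw] about the fixed x, y, z axes, in that order (R = Rz(yaw) Ry(pitch) Rx(roll)).
In Python, from cell import ctrl gives the robot as it stands.
- The arm moves only by the tool servo_tool, never from a script. Its argument "increments" is a list of rows, each a list of 2 entries, a list of its own where there are three numbers: the shift along the tool's x, y, z as a fraction of full scale, then the turn, a rotation vector about the tool's x, y, z as a fraction of full scale. A call has exactly 10 rows; each row is the pose to reach, as a shift and turn from the pose commanded when the call began, along the tool's axes at that moment, turning the shorter way round; what a row does not reach only later rows make up. Full scale, the value 1, is 0.25 m for a shift and 180 degrees for a turn. A row lasts 1/12 s, in which the tool goes at most 41.7 mm and 7.16 degrees, less where a joint would pass 70% of its speed; a pose out of reach is approached as far as the arm can. A call with a number of a shift or a turn outside -1 to 1 is refused whole. A call with a gripper value outside its range is refused whole. "gripper" is the opening, from -1 (shut) to 1 (fully open), so that 0 is half open, set as the call begins (left out, the last holds). The fingers move at their own pace and stop on an object; "grip_force" is the grip in N (left out, the last holds). Time passes only in rows, so rows that repeat a pose let the fingers close, or fill a call up. It gives the time, the measured TCP pose, the force and the opening at its end, in the units of the state.
- ctrl.sense(): the state, without advancing time (a new reading comes with each control period).
- ctrl.snapshot(name): name is "scene" or "top"; returns a dict with "color" (480x640x3 uint8, red, green, blue), "vfov" (degrees; the focal length in pixels is half the picture's height over the tangent of half this angle, whatever the lens; pixels are square), "cx", "cy" (the principal point, pixels), "rvec" (rotation vector, rad) and "tvec" (3), from world to camera coordinates, as OpenCV has them. Camera axes: x right, y down, z forward; pixel columns grow to the right and rows downward; lengths in mm; the calibration is good to about 2 mm. A picture is of the moment at which its call begins. There is no depth.
- ctrl.close_job(): hands the job in, once; it reports no verdict.
The state is a dict: "t": time; "joint_positions": joint angles; "qd": joint speeds; "joint_efforts": joint torques, N m; "tcp_pos": TCP position; "tool_rot": TCP orientation; "ft_force": force on the tool from outside, world axes, zero at the start; "torque": the same for the moment, N m; "width": opening from 0.0 (shut) to 1.0 (fully open).
Only numpy, scipy, OpenCV 4.12 (cv2) and the standard library are available. Lean on these libraries where they do the work, as an engineer would, in place of code of your own. Each camera call takes 0.05 s, during which the arm holds its last target. There are 200 camera calls.

### The job

The five seasoning jars have been washed and their wooden lids lie in two stacks on the cutting board. Take the stacks apart from the top and close every jar with the lid of its own shape and size, each fully home: plug in the mouth, flange flat on the rim.

Things in the scene. Friction and masses are not known exactly. Their poses are not given: they have to be found in the camera images.
- lid_oblong: Loose plain wooden lid, rectangular: flange 100 x 58 mm, 14 mm thick, over a centred plug 76 x 34 mm, 10 mm deep (24 mm in all). Origin: centre of the plug's underside, z up; long side along its own x. It lies plug down in one of two stacks (of three and two lids) on a 15 mm thick board; flanges are 10 mm apart. Grip the flange's edges across the short side.
- lid_square: Loose plain wooden lid, square: flange 64 x 64 mm, 14 mm thick, over a centred plug 40 x 40 mm, 10 mm deep (24 mm in all). Origin: centre of the plug's underside, z up; sides along its own x and y. It lies plug down in one of two stacks (of three and two lids) on a 15 mm thick board; flanges are 10 mm apart. Grip the flange's edges.
- lid_round: Loose plain wooden lid, larger round: flange 56 mm diameter, 14 mm thick, over a centred plug 32 mm diameter, 10 mm deep (24 mm in all). Origin: centre of the plug's underside, z up. It lies plug down in one of two stacks (of three and two lids) on a 15 mm thick board; flanges are 10 mm apart. Grip the flange's edges.
- lid_oval: Loose plain wooden lid, oval (straight sides, half-round ends): flange 76 x 46 mm, 14 mm thick, over a centred plug 52 x 22 mm, 10 mm deep (24 mm in all). Origin: centre of the plug's underside, z up; long side along its own x. It lies plug down in one of two stacks (of three and two lids) on a 15 mm thick board; flanges are 10 mm apart. Grip the flange's edges across the short side.
- lid_small: Loose plain wooden lid, smaller round: flange 40 mm diameter, 14 mm thick, over a centred plug 16 mm diameter, 10 mm deep (24 mm in all). Origin: centre of the plug's underside, z up. It lies plug down in one of two stacks (of three and two lids) on a 15 mm thick board; flanges are 10 mm apart. Grip the flange's edges.
- jar_oblong: Fixed open white jar, rectangular, in the row behind the board: outside 94 x 52 mm, mouth 86 x 44 mm, wall 4 mm, rim 65 mm above its underside. Origin: centre of its underside, on the table, z up; long side along its own x. lid_oblong fits it: plug in the mouth with 5 mm to spare all round, flange on the rim; seated, the lid's origin is 55 mm above the jar's.
- jar_square: Fixed open white jar, square, in the row behind the board: outside 58 x 58 mm, mouth 50 x 50 mm, wall 4 mm, rim 65 mm above its underside. Origin: centre of its underside, on the table, z up; sides along its own x and y. lid_square fits it: plug in the mouth with 5 mm to spare all round, flange on the rim; seated, the lid's origin is 55 mm above the jar's.
- jar_round: Fixed open white jar, larger round, in the row behind the board: outside 50 mm diameter, mouth 42 mm diameter, wall 4 mm, rim 65 mm above its underside. Origin: centre of its underside, on the table, z up. lid_round fits it: plug in the mouth with 5 mm to spare all round, flange on the rim; seated, the lid's origin is 55 mm above the jar's.
- jar_oval: Fixed open white jar, oval (straight sides, half-round ends), in the row behind the board: outside 70 x 40 mm, mouth 62 x 32 mm, wall 4 mm, rim 65 mm above its underside. Origin: centre of its underside, on the table, z up; long side along its own x. lid_oval fits it: plug in the mouth with 5 mm to spare all round, flange on the rim; seated, the lid's origin is 55 mm above the jar's.
- jar_small: Fixed open white jar, smaller round, in the row behind the board: outside 34 mm diameter, mouth 26 mm diameter, wall 4 mm, rim 65 mm above its underside. Origin: centre of its underside, on the table, z up. lid_small fits it: plug in the mouth with 5 mm to spare all round, flange on the rim; seated, the lid's origin is 55 mm above the jar's.
Things that resemble listed ones, but are neither listed nor needed, are in the scene too. What is shaped like the lid_small but green or yellow is not meant.

How it is judged:
By the outcome, as a careful person would: the job done as asked, in the order asked, and still so for the second after the job is handed in, with the robot touching nothing.
It also fails if it takes over 112 s, if anything falls off the work surface, if the arm or the gripper's body presses on something with over 40 N, if the wrist force passes 120 N, or if a joint passes its speed limit or range.

## Working session

There is one attempt and no reset: what is moved stays moved. The work goes in short steps, Python scripts to look and compute and a tool call to move; the robot and the scene stay as the last step left them, time stands still between calls to the robot, and variables do not carry over. Pictures are saved under pics/ and viewed, about 12 in all and at most 16, crops included, and the job is handed in when it is done.

Besides the shell and the picture viewer there is one more tool, called after "Call:" as name(argument=value, ...) on one line, values as JSON. servo_tool: Moves the arm, as the interface text tells. Its arguments: {"type":"object","properties":{"increments":{"type":"array","items":{"type":"array"}},"gripper":{"type":"number"},"grip_force":{"type":"number"}},"required":["increments"]}

```bash
ls; mkdir -p pics; cat > h.py <<'E'
import numpy as np, cv2
from cell import ctrl
def snap(n):
    s=ctrl.snapshot(n); s['R']=cv2.Rodrigues(np.array(s['rvec'],float))[0]; s['t']=np.array(s['tvec'],float).ravel()
    s['f']=240/np.tan(np.radians(s['vfov'])/2); return s
def ray(s,u,v,z):
    d=s['R'].T@np.array([(u-s['cx'])/s['f'],(v-s['cy'])/s['f'],1]); c=-s['R'].T@s['t']
    return c+d*(z-c[2])/d[2]
def proj(s,p):
    q=s['R']@np.array(p,float)+s['t']; return s['f']*q[:2]/q[2]+[s['cx'],s['cy']]
E
python3 - <<'E'
from h import *
for n in('scene','top'):
    s=snap(n); cv2.imwrite(f'pics/{n}0.png',s['color'][:,:,::-1]); print(n,s['f'],s['cx'],s['cy'],-s['R'].T@s['t'],s['R'].round(3).tolist(),[k for k in s])
print(ctrl.sense())
E
```

```text
pics
scene 553.6563704624808 316.031503945732 240.55104644369052 [1236.929755    262.38883465 1138.61347815] [[-0.271, 0.963, 0.003], [0.795, 0.225, -0.563], [-0.543, -0.15, -0.826]] ['color', 'vfov', 'cx', 'cy', 'rvec', 'tvec', 'R', 't', 'f']
top 475.1167527399234 310.75934986372215 240.06863345049095 [456.94477054  90.67182105 933.50319984] [[0.026, -1.0, 0.008], [-0.995, -0.027, -0.093], [0.093, -0.006, -0.996]] ['color', 'vfov', 'cx', 'cy', 'rvec', 'tvec', 'R', 't', 'f']
{'t': 0.1, 'joint_positions': array([ 1.12747779,  0.42667245,  0.07384285,  1.6065573 , -0.03410431,
        1.11082313, -0.06710084]), 'qd': array([ 0.00184722,  0.00042056,  0.00134289, -0.00091285, -0.00089815,
       -0.00150089, -0.00024953]), 'joint_efforts': array([ 6.21222003e-03, -9.51556492e+01,  3.76963153e+00, -4.64408720e+01,
        1.94579473e-02,  6.41549297e-03,  1.18071930e-04]), 'tcp_pos': array([ 195.36494218, -645.73456897,  252.67200809]), 'tool_rot': array([-1.57199517e+00, -7.66715197e-05, -2.84779965e+00]), 'ft_force': array([-0.43323167, -0.83041447,  0.44421794]), 'torque': array([-0.01165757, -0.01349867, -0.05720038]), 'width': 1.0004094569995028}
```

View pics/scene0.png

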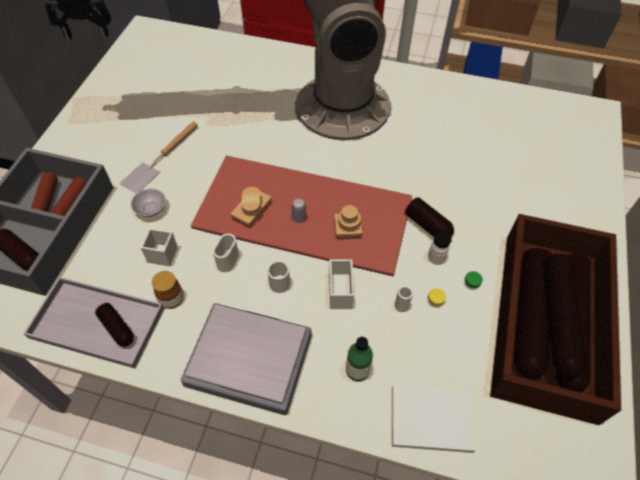

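View pics/top0.png

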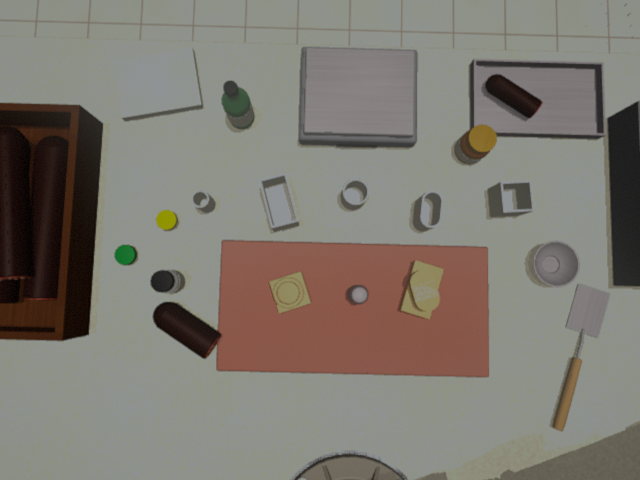

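```bash
python3 - <<'E'
import cv2, numpy as np
s=cv2.imread('pics/scene0.png'); t=cv2.imread('pics/top0.png')
f=lambda i,x,y,w,h:cv2.resize(i[y:y+h,x:x+w],(400,300),interpolation=cv2.INTER_CUBIC)
o=np.vstack([np.hstack([f(t,260,262,60,45)*1,f(t,395,255,80,60)]),np.hstack([f(s,318,195,60,45),f(s,218,175,80,60)])])
o=np.clip(o.astype(float)*1.2,0,255).astype('uint8')
cv2.imwrite('pics/crop1.png',o)
E
```

```text
(no output)
```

View pics/crop1.png

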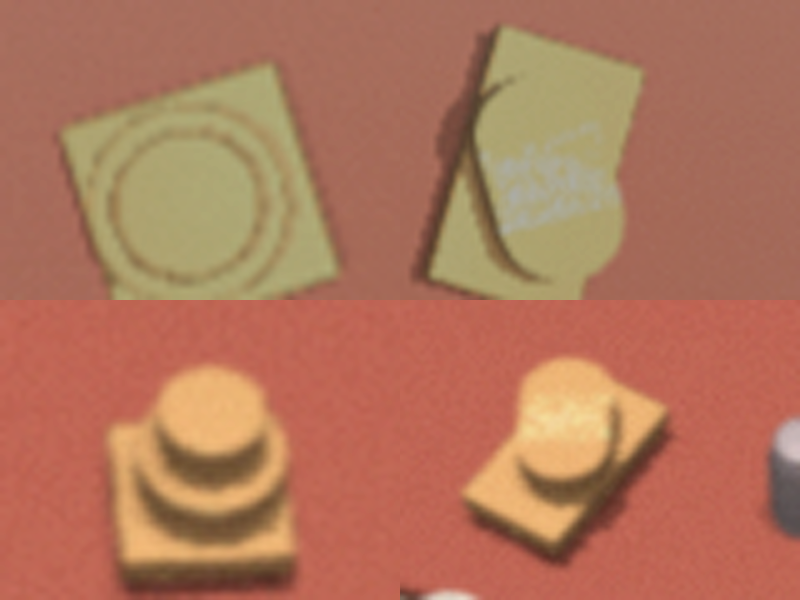

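```bash
python3 - <<'E'
import cv2, numpy as np
t=cv2.imread('pics/top0.png');s=cv2.imread('pics/scene0.png')
def f(i,x,y,r):
    c=i[y-r:y+r,x-r:x+r].astype(float); lo,hi=np.percentile(c,1),np.percentile(c,99.5)
    c=cv2.resize(np.clip((c-lo)/(hi-lo)*255,0,255).astype('uint8'),(266,266),interpolation=cv2.INTER_CUBIC); return c
T=[f(t,203,201,19),f(t,279,203,32),f(t,355,194,19),f(t,430,211,24),f(t,516,198,24),f(t,288,292,30)]
o=np.vstack([np.hstack(T[:3]),np.hstack(T[3:])]); cv2.imwrite('pics/crop2.png',o)
hsv=cv2.cvtColor(t,cv2.COLOR_BGR2HSV)
for y in (201,):
  print('small row',t[201,186:222].tolist())
print('obl row',t[203,255:305].tolist())
E
```

```text
small row [[140, 147, 144], [141, 148, 145], [141, 148, 144], [139, 148, 145], [139, 148, 144], [140, 148, 144], [147, 147, 144], [116, 117, 115], [79, 85, 85], [70, 79, 80], [72, 79, 79], [72, 81, 81], [72, 80, 81], [72, 79, 79], [81, 90, 90], [127, 133, 130], [142, 148, 144], [142, 149, 145], [149, 148, 144], [150, 148, 144], [143, 145, 142], [147, 146, 142], [115, 117, 115], [80, 87, 87], [69, 77, 78], [71, 79, 80], [73, 80, 80], [73, 81, 82], [88, 98, 99], [114, 130, 130], [127, 145, 143], [130, 147, 144], [128, 146, 146], [129, 144, 145], [136, 146, 144], [139, 148, 144]]
obl row [[139, 146, 144], [141, 149, 145], [142, 147, 144], [143, 148, 145], [142, 147, 143], [142, 146, 143], [143, 147, 143], [121, 130, 132], [107, 122, 125], [118, 128, 130], [145, 145, 142], [148, 146, 142], [111, 113, 112], [114, 117, 115], [140, 141, 138], [147, 148, 144], [147, 148, 144], [148, 147, 143], [151, 147, 145], [150, 148, 143], [149, 147, 144], [151, 147, 144], [149, 146, 143], [151, 148, 145], [150, 147, 144], [150, 148, 144], [149, 146, 143], [151, 148, 144], [150, 147, 143], [151, 148, 145], [150, 147, 144], [150, 147, 144], [149, 146, 144], [125, 132, 133], [113, 124, 128], [111, 123, 126], [114, 120, 120], [142, 141, 138], [148, 146, 144], [134, 146, 144], [127, 144, 144], [126, 144, 144], [127, 144, 145], [134, 146, 144], [137, 147, 144], [138, 147, 144], [139, 147, 144], [140, 147, 144], [140, 147, 143], [140, 148, 144]]
```

View pics/crop2.png

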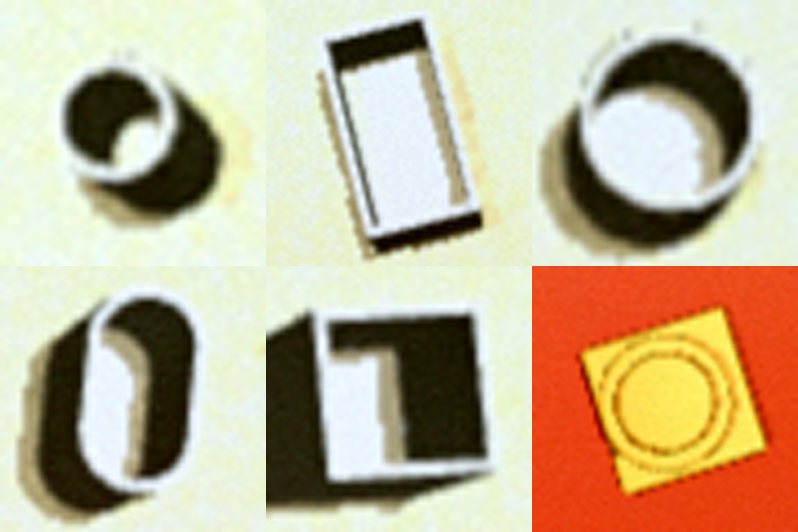

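```bash
cat > m.py <<'E'
from h import *
import sys
def tile(x0,y0,r,ox,oy,p): return [(x0-r+(p[0]-ox+.5)*2*r/266-.5),(y0-r+(p[1]-oy+.5)*2*r/266-.5)]
def rect(w,h): return np.array([[-w,-h],[w,-h],[w,h],[-w,h]])/2
def oval(w,h):
    a=np.linspace(-np.pi/2,np.pi/2,20); r=h/2; e=np.c_[np.cos(a),np.sin(a)]*r+[w/2-r,0]; return np.r_[e,-e]
def outline(P,x,y,z,yaw):
    c,s=np.cos(yaw),np.sin(yaw); return np.c_[P@np.array([[c,s],[-s,c]])+[x,y],np.full(len(P),z)]
E
python3 - <<'E'
from m import *
s=snap('top'); sc=snap('scene'); print(ctrl.nose_length)
P={'jar_small':((203,201,19,0,0,(119,121)),65),'jar_oblong':((279,203,32,266,0,((326+423+481+368)/4,127.5)),65),
'jar_round':((355,194,19,532,0,(667.5,122)),65),'jar_oval':((430,211,24,0,266,(138,393)),65),'jar_square':((516,198,24,266,266,(402,392)),65),
'lid_small':((288,292,30,532,266,(665,403)),87),'lid_round':((288,292,30,532,266,(667,404)),63),'lid_square':((288,292,30,532,266,(675.5,400)),39)}
C={}
for k,(a,z) in P.items(): C[k]=ray(s,*tile(*a),z)
C['lid_oval']=ray(s,424.8,290.4,63)
# angles: direction pts in tile
def ang(a,p,q,z):
    d=ray(s,*tile(*a,q),z)-ray(s,*tile(*a,p),z); return np.arctan2(d[1],d[0])%np.pi, np.linalg.norm(d)
O=(279,203,32,266,0)
print('obl jar',ang(O,(368,238),(326,41),65),ang(O,(481,213),(423,18),65),ang(O,(368,238),(481,213),65))
V=(430,211,24,0,266); print('oval jar',ang(V,(187,450),(197,340),65),ang(V,(79,430),(90,340),65))
Q=(516,198,24,266,266); print('sq jar',ang(Q,(330,480),(315,312),65),ang(Q,(493,467),(475,308),65),ang(Q,(330,480),(495,467),65),ang(Q,(315,312),(475,308),65))
L=(288,292,30,532,266); print('sq lid',ang(L,(583,352),(724,308),39),ang(L,(583,352),(627,494),39),ang(L,(724,308),(768,447),39),ang(L,(627,494),(768,447),39))
c=lambda u,v:(395+(u-400)*.2,255+v*.2)
d=ray(s,*c(480,130),63)-ray(s,*c(505,230),63); ao=np.arctan2(d[1],d[0]); 
q=[ray(s,*c(*p),39) for p in((500,25),(643,70),(428,278))]
C['lid_oblong']=(q[1]+q[2])/2; d=q[0]-q[2]; ab=np.arctan2(d[1],d[0]); print('lids',ao,ab,np.linalg.norm(d),np.linalg.norm(q[1]-q[0]))
A={'jar_oblong':.21,'jar_oval':0,'jar_square':0,'lid_square':0,'lid_oval':ao,'lid_oblong':ab}
for k in C: print(k,C[k].round(1))
m=cv2.inRange(cv2.cvtColor(s['color'],cv2.COLOR_RGB2HSV),(22,60,60),(40,255,255)); m[:, :262]=0;m[:,315:]=0;m[:265]=0;m[320:]=0
n=cv2.findContours(m,0,1)[0]; n=max(n,key=cv2.contourArea); b=cv2.boxPoints(cv2.minAreaRect(n)); 
w=np.array([ray(s,*p,39) for p in b]); print('sq lid mask',w.mean(0).round(1),[ (np.linalg.norm(w[i]-w[i-1]).round(1),np.arctan2(*(w[i]-w[i-1])[1::-1]).round(3)) for i in range(4)])
E
```

```text
22.0
obl jar (np.float64(0.24236211245334702), np.float64(90.66816857091627)) (np.float64(0.31556447534501036), np.float64(91.69834460806537)) (np.float64(1.8177652628744865), np.float64(51.2084945893337))
oval jar (np.float64(3.05281787259958), np.float64(37.38201318720322)) (np.float64(3.0261205261876274), np.float64(30.703630371296985))
sq jar (np.float64(0.07713394455007475), np.float64(57.127431974959215)) (np.float64(0.09503105031381966), np.float64(54.18437323564257)) (np.float64(1.6773052689185184), np.float64(55.745948990018114)) (np.float64(1.6242441938130645), np.float64(54.09633139679599))
sq lid (np.float64(1.899560822979507), np.float64(62.405762557740154)) (np.float64(0.33511012964299924), np.float64(62.40876069196014)) (np.float64(0.3351525882484059), np.float64(61.366592189644)) (np.float64(1.9162601487276607), np.float64(62.410456791110505))
lids 0.2539952794729131 -0.2700925425246074 98.88734248327272 56.26578169846178
jar_small [609.4 291.1  65. ]
jar_oblong [608.8 146.7  65. ]
jar_round [630.2   6.1  65. ]
jar_oval [ 601.3 -134.4   65. ]
jar_square [ 630.4 -293.8   65. ]
lid_small [442.  124.3  87. ]
lid_round [441.2 124.4  63. ]
lid_square [442.6 121.8  39. ]
lid_oval [ 452. -125.   63.]
lid_oblong [ 453.1 -126.    39. ]
sq lid mask [442.4 122.6  39. ] [(np.float64(61.4), np.float64(0.341)), (np.float64(61.6), np.float64(-1.239)), (np.float64(61.5), np.float64(-2.807)), (np.float64(61.2), np.float64(1.9))]
```

```bash
cat > ov.py <<'E'
from m import *
a=np.linspace(0,2*np.pi,40); ci=lambda d:np.c_[np.cos(a),np.sin(a)]*d/2
M={'jar_small':[ci(34),ci(26)],'jar_oblong':[rect(94,52),rect(86,44)],'jar_round':[ci(50),ci(42)],'jar_oval':[oval(70,40),oval(62,32)],'jar_square':[rect(58,58),rect(50,50)],
'lid_small':[ci(40)],'lid_round':[ci(56)],'lid_square':[rect(64,64)],'lid_oval':[oval(76,46)],'lid_oblong':[rect(100,58)]}
def overlay(G,fn,r=30):
    T=[]
    for n in('top','scene'):
        s=snap(n); row=[]
        for ctr,items in G:
            u,v=np.round(proj(s,ctr)).astype(int); k=266/(2*r)
            img=cv2.copyMakeBorder(s['color'],60,60,60,60,cv2.BORDER_REPLICATE)
            c=cv2.resize(img[v-r+60:v+r+60,u-r+60:u+r+60],(266,266),interpolation=cv2.INTER_CUBIC)
            for name,x,y,z,w in items:
                for P in M[name]:
                    q=np.array([proj(s,p) for p in outline(P,x,y,z,w)]); q=((q-[u-r,v-r]+.5)*k-.5)
                    cv2.polylines(c,[np.round(q*8).astype(int)],True,(255,0,255),1,cv2.LINE_AA,3)
            row.append(c)
        T.append(np.hstack(row[:3])); 
        if row[3:]: T.append(np.hstack(row[3:]+[row[0]*0]*(6-len(row))))
    o=np.vstack(T); o=cv2.resize(o,None,fx=min(1,600/o.shape[0]),fy=min(1,600/o.shape[0])) if o.shape[0]>600 else o
    cv2.imwrite(fn,o[:,:,::-1])
E
python3 - <<'E'
from ov import *
J=[('jar_small',609.4,291.1,65,0),('jar_oblong',608.8,146.7,65,.25),('jar_round',630.2,6.1,65,0),('jar_oval',601.3,-134.4,65,-.1),('jar_square',630.4,-293.8,65,.083)]
G=[(j[1:4],[j]) for j in J[:3]]
overlay(G,'pics/ov1.png'); G=[(j[1:4],[j]) for j in J[3:]]+[((452,-125,63),[('lid_oval',452,-125,63,.25),('lid_oblong',453,-126,39,-.27)])]
overlay(G,'pics/ov2.png')
G=[((442,124,60),[('lid_small',442,124.3,87,0),('lid_round',441.2,124.4,63,0),('lid_square',442.4,122.6,39,.335)])]
overlay(G*3,'pics/ov3.png')
a=[cv2.imread(f'pics/ov{i}.png') for i in(1,2,3)]; o=np.hstack([a[0],a[1],a[2][:,:266]]); cv2.imwrite('pics/ovall.png',np.vstack([o[:266,:],o[266:,:]]))
o=np.hstack([a[0],a[1],a[2][:,:266]]);t=[o[:,i*266:(i+1)*266] for i in range(7)]
cv2.imwrite('pics/ovA.png',np.hstack([t[0],t[1],t[2]]));cv2.imwrite('pics/ovB.png',np.hstack([t[3],t[4],t[5]]))
cv2.imwrite('pics/ovall.png',cv2.resize(np.vstack([np.hstack(t[:4]),np.hstack(t[4:]+[t[0]*0])]),(800,600) if 0 else (600,600)))
E
```

```text
(no output)
```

View pics/ovA.png

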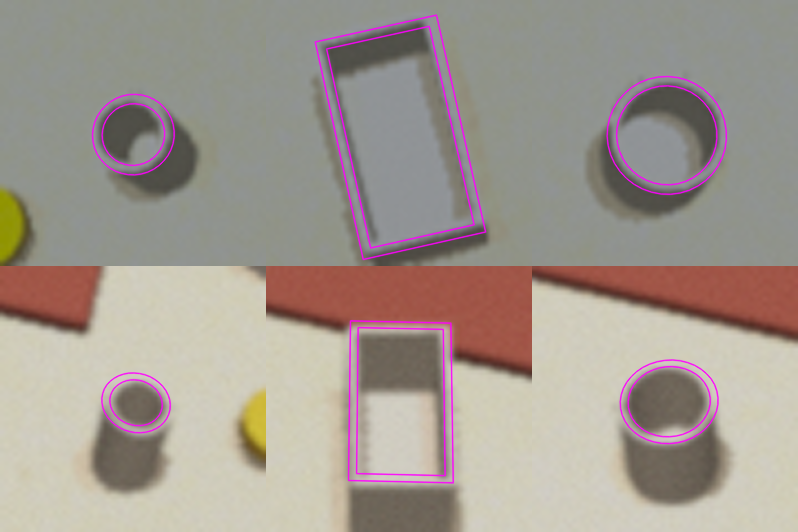

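View pics/ovB.png

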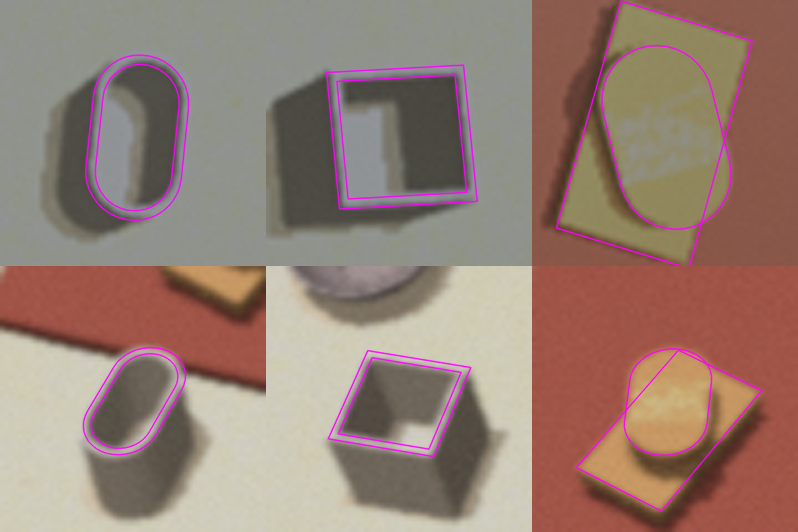

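The overlays match in both views to about 2 mm. Stack A from the top is small, round, square at top-view pixel (288,292). Stack B is oval, oblong at (425,291). The green (125,254) and yellow (167,220) discs are decoys: they aren't wood and aren't stacked. I'll start with the oval.

```bash
cat > p.py <<'E'
from h import *
def plan(*W,start=None):
    s=ctrl.sense(); print('t',s['t'].__round__(2),'tcp',np.round(s['tcp_pos'],1),'rot',np.round(s['tool_rot'],3),'F',np.round(s['ft_force'],1),'w',round(s['width']*85,1),'q7',round(s['joint_positions'][6],2))
    p=np.array(s['tcp_pos']); y=s['tool_rot'][2]
    for w in W:
        d=np.array(w[:3])-p; t=w[3]; t=y+(t-y+np.pi)%(2*np.pi)-np.pi
        k=int(np.ceil(max(np.abs(d).max()/249,abs(t-y)/1.2,np.linalg.norm(d)/400)-1e-9))
        for i in range(max(k,1)):
            e=d/max(k,1); dy=(t-y)/(max(k,1)-i)
            f=np.array([e[0]*np.cos(y)+e[1]*np.sin(y),-e[2],-e[0]*np.sin(y)+e[1]*np.cos(y)])/250
            print(w,'[[%.3f,%.3f,%.3f],[0,%.3f,0]]'%(*f,-dy/np.pi)); y+=dy
        p=np.array(w[:3],float)
E
python3 -c "
from p import *
plan((452,-125,150,-2.89),(452,-125,63,-2.89))"
```

```text
t 0.5 tcp [ 195.4 -646.   253.3] rot [-1.571  0.    -2.848] F [-0.8 -0.3 -0.6] w 85.0 q7 -0.07
(452, -125, 150, -2.89) [[-0.529,0.138,-0.566],[0,0.004,0]]
(452, -125, 150, -2.89) [[-0.521,0.138,-0.573],[0,0.004,0]]
(452, -125, 150, -2.89) [[-0.512,0.138,-0.581],[0,0.004,0]]
(452, -125, 63, -2.89) [[-0.000,0.348,0.000],[0,-0.000,0]]
```

Call:
servo_tool(increments=[[[-0.08,0.01,-0.085],[0,0,0]],[[-0.16,0.03,-0.17],[0,0,0]],[[-0.24,0.05,-0.255],[0,0,0]],[[-0.32,0.07,-0.34],[0,0.004,0]],[[-0.4,0.1,-0.43],[0,0.004,0]],[[-0.48,0.12,-0.51],[0,0.004,0]],[[-0.529,0.138,-0.566],[0,0.004,0]],[[-0.529,0.138,-0.566],[0,0.004,0]],[[-0.529,0.138,-0.566],[0,0.004,0]],[[-0.529,0.138,-0.566],[0,0.004,0]]], gripper=0.65, grip_force=40)

```text
t: 1.33
tcp_pos: [280.8, -473.0, 219.1]
tool_rot: [-1.57, -0.0, -2.861]
ft_force: [-0.1, -0.0, 0.6]
width: 0.824
```

Call:
servo_tool(increments=[[[-0.521,0.138,-0.573],[0,0.004,0]],[[-0.521,0.138,-0.573],[0,0.004,0]],[[-0.521,0.138,-0.573],[0,0.004,0]],[[-0.521,0.138,-0.573],[0,0.004,0]],[[-0.521,0.138,-0.573],[0,0.004,0]],[[-0.521,0.138,-0.573],[0,0.004,0]],[[-0.521,0.138,-0.573],[0,0.004,0]],[[-0.521,0.138,-0.573],[0,0.004,0]],[[-0.521,0.138,-0.573],[0,0.004,0]],[[-0.521,0.138,-0.573],[0,0.004,0]]])

```text
t: 2.17
tcp_pos: [366.0, -299.8, 184.5]
tool_rot: [-1.571, 0.0, -2.875]
ft_force: [0.4, 0.6, -0.4]
width: 0.826
```

Call:
servo_tool(increments=[[[-0.512,0.138,-0.581],[0,0.004,0]],[[-0.512,0.138,-0.581],[0,0.004,0]],[[-0.512,0.138,-0.581],[0,0.004,0]],[[-0.512,0.138,-0.581],[0,0.004,0]],[[-0.512,0.138,-0.581],[0,0.004,0]],[[-0.512,0.138,-0.581],[0,0.004,0]],[[-0.512,0.138,-0.581],[0,0.004,0]],[[-0.512,0.138,-0.581],[0,0.004,0]],[[-0.512,0.138,-0.581],[0,0.004,0]],[[-0.512,0.138,-0.581],[0,0.004,0]]])

```text
t: 3.0
tcp_pos: [451.0, -125.9, 150.0]
tool_rot: [-1.57, 0.0, -2.888]
ft_force: [-0.3, -1.2, 0.1]
width: 0.824
```

```bash
python3 -c "
from p import *
plan((452,-125,63,-2.89))"
```

```text
t 3.0 tcp [ 451.  -125.9  150. ] rot [-1.57   0.    -2.888] F [-0.3 -1.2  0.1] w 70.0 q7 -1.26
(452, -125, 63, -2.89) [[-0.005,0.348,-0.002],[0,0.001,0]]
```

Descend, then close.

Call:
servo_tool(increments=[[[-0.005,0.1,-0.002],[0,0,0]],[[-0.005,0.18,-0.002],[0,0,0]],[[-0.005,0.25,-0.002],[0,0,0]],[[-0.005,0.29,-0.002],[0,0,0]],[[-0.005,0.31,-0.002],[0,0,0]],[[-0.005,0.325,-0.002],[0,0,0]],[[-0.005,0.335,-0.002],[0,0,0]],[[-0.005,0.345,-0.002],[0,0,0]],[[-0.005,0.348,-0.002],[0,0,0]],[[-0.005,0.348,-0.002],[0,0,0]]])

```text
t: 3.83
tcp_pos: [452.6, -123.8, 63.1]
tool_rot: [-1.571, 0.0, -2.886]
ft_force: [-0.2, 0.4, -0.4]
width: 0.825
```

Call:
servo_tool(increments=[[[0,0,0],[0,0,0]],[[0,0,0],[0,0,0]],[[0,0,0],[0,0,0]],[[0,0,0],[0,0,0]],[[0,0,0],[0,0,0]],[[0,0,0],[0,0,0]],[[0,0,0],[0,0,0]],[[0,0,0],[0,0,0]],[[0,0,0],[0,0,0]],[[0,0,0],[0,0,0]]], gripper=-1)

```text
t: 4.67
tcp_pos: [452.6, -123.8, 63.4]
tool_rot: [-1.57, 0.0, -2.886]
ft_force: [-3.3, 0.2, 9.3]
width: 0.527
```

```bash
python3 -c "
from p import *
plan((452,-125,150,-2.89),(601.3,-134.4,130,-3.24),(601.3,-134.4,80,-3.24))"
```

```text
t 4.67 tcp [ 452.6 -123.8   63.4] rot [-1.57   0.    -2.886] F [-3.3  0.2  9.3] w 44.8 q7 -1.33
(452, -125, 150, -2.89) [[0.004,-0.347,0.004],[0,0.001,0]]
(601.3, -134.4, 130, -3.24) [[-0.569,0.080,0.185],[0,0.111,0]]
(601.3, -134.4, 80, -3.24) [[0.000,0.200,-0.000],[0,-0.000,0]]
```

Call:
servo_tool(increments=[[[0,-0.05,0],[0,0,0]],[[0,-0.12,0],[0,0,0]],[[0,-0.2,0],[0,0,0]],[[0,-0.28,0],[0,0,0]],[[0,-0.347,0],[0,0,0]],[[0,-0.347,0],[0,0,0]],[[0,-0.347,0],[0,0,0]],[[0,-0.347,0],[0,0,0]],[[0,-0.347,0],[0,0,0]],[[0,-0.347,0],[0,0,0]]])

```text
t: 5.5
tcp_pos: [452.0, -123.6, 148.8]
tool_rot: [-1.572, -0.001, -2.885]
ft_force: [-0.7, 0.6, -0.2]
width: 0.524
```

```bash
python3 -c "
from ov import *
from p import plan
plan((601.3,-134.4,130,-3.24),(601.3,-134.4,80,-3.24))
s=ctrl.sense();x,y,z=s['tcp_pos']; w=s['tool_rot'][2]
it=[('lid_oval',x,y,z,w),('lid_oblong',453,-126,39,-.27)]
overlay([((x,y,z),it)],'pics/lift1.png',45)"
```

```text
t 5.5 tcp [ 452.  -123.6  148.8] rot [-1.572e+00 -1.000e-03 -2.885e+00] F [-0.7  0.6 -0.2] w 44.5 q7 -1.27
(601.3, -134.4, 130, -3.24) [[-0.567,0.075,0.193],[0,0.113,0]]
(601.3, -134.4, 80, -3.24) [[0.000,0.200,-0.000],[0,-0.000,0]]
```

View pics/lift1.png

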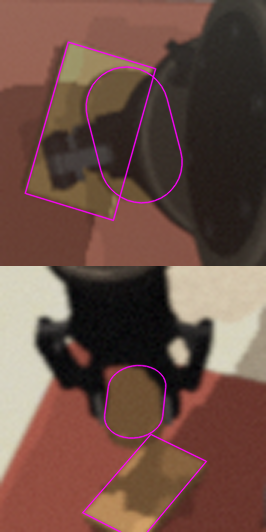

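The lid is gripped and the oblong hasn't moved. Next I carry the oval to its jar.

Call:
servo_tool(increments=[[[-0.567,0.075,0.193],[0,0.113,0]],[[-0.567,0.075,0.193],[0,0.113,0]],[[-0.567,0.075,0.193],[0,0.113,0]],[[-0.567,0.075,0.193],[0,0.113,0]],[[-0.567,0.075,0.193],[0,0.113,0]],[[-0.567,0.075,0.193],[0,0.113,0]],[[-0.567,0.075,0.193],[0,0.113,0]],[[-0.567,0.075,0.193],[0,0.113,0]],[[-0.567,0.075,0.193],[0,0.113,0]],[[-0.567,0.075,0.193],[0,0.113,0]]])

```text
t: 6.43
tcp_pos: [601.3, -134.7, 131.3]
tool_rot: [-1.571, 0.0, 3.042]
ft_force: [0.6, 0.4, -1.0]
width: 0.53
```

```bash
python3 -c "
from ov import *
from p import plan
plan((601.3,-134.4,80,-3.24))
s=ctrl.sense();x,y,z=s['tcp_pos']; w=s['tool_rot'][2]
it=[('lid_oval',x,y,z,w),('jar_oval',601.3,-134.4,65,-.1)]
overlay([((x,y,100),it)],'pics/l2.png',35)"
```

```text
t 6.43 tcp [ 601.3 -134.7  131.3] rot [-1.571  0.     3.042] F [ 0.6  0.4 -1. ] w 45.0 q7 -1.64
(601.3, -134.4, 80, -3.24) [[-0.000,0.205,-0.001],[0,-0.000,0]]
```

View pics/l2.png

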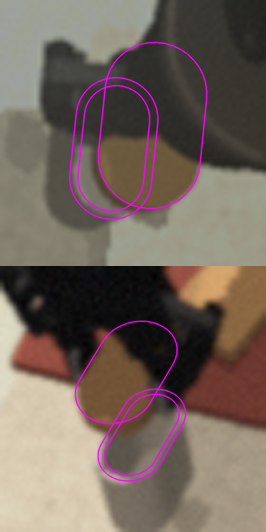

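Call:
servo_tool(increments=[[[0,0.06,-0.001],[0,0,0]],[[0,0.1,-0.001],[0,0,0]],[[0,0.13,-0.001],[0,0,0]],[[0,0.155,-0.001],[0,0,0]],[[0,0.17,-0.001],[0,0,0]],[[0,0.18,-0.001],[0,0,0]],[[0,0.19,-0.001],[0,0,0]],[[0,0.2,-0.001],[0,0,0]],[[0,0.206,-0.001],[0,0,0]],[[0,0.206,-0.001],[0,0,0]]])

```text
t: 7.37
tcp_pos: [601.9, -134.3, 79.6]
tool_rot: [-1.571, 0.0, 3.043]
ft_force: [-0.3, 0.0, -0.0]
width: 0.53
```

Call:
servo_tool(increments=[[[0,0.002,0],[0,0,0]],[[0,0.004,0],[0,0,0]],[[0,0.004,0],[0,0,0]],[[0,0.004,0],[0,0,0]],[[0,0.004,0],[0,0,0]],[[0,0.004,0],[0,0,0]],[[0,0.0,0],[0,0,0]],[[0,-0.06,0],[0,0,0]],[[0,-0.15,0],[0,0,0]],[[0,-0.28,0],[0,0,0]]], gripper=0.65)

```text
t: 8.2
tcp_pos: [600.4, -134.0, 148.1]
tool_rot: [-1.571, -0.004, 3.043]
ft_force: [0.2, -0.4, -0.3]
width: 0.827
```

```bash
python3 -c "
from ov import *
from p import plan
plan((455,-126,140,-3.41),(453,-126,39,-3.41))
overlay([((601,-134,79),[('lid_oval',601.3,-134.4,79,-.1)]),((453,-126,39),[('lid_oblong',453,-126,39,-.27)])],'pics/l3.png',35)"
```

```text
t 8.2 tcp [ 600.4 -134.   148.1] rot [-1.571 -0.004  3.043] F [ 0.2 -0.4 -0.3] w 70.3 q7 -1.63
(455, -126, 140, -3.41) [[0.582,0.033,0.025],[0,0.054,0]]
(453, -126, 39, -3.41) [[0.008,0.404,0.002],[0,-0.000,0]]
```

View pics/l3.png

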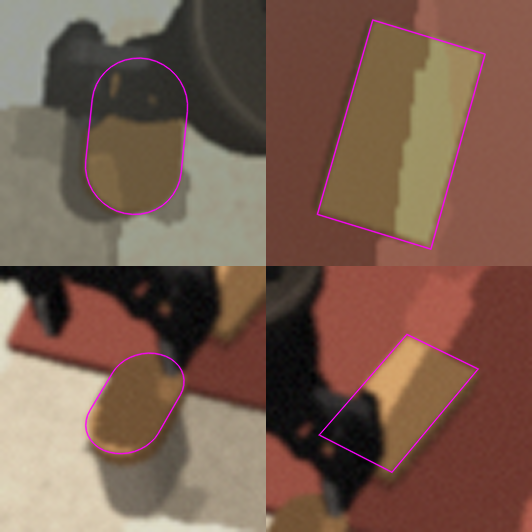

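Call:
servo_tool(increments=[[[0.585,0.033,0.025],[0,0.054,0]],[[0.585,0.033,0.025],[0,0.054,0]],[[0.585,0.033,0.025],[0,0.054,0]],[[0.585,0.033,0.025],[0,0.054,0]],[[0.585,0.033,0.025],[0,0.054,0]],[[0.585,0.033,0.025],[0,0.054,0]],[[0.585,0.033,0.025],[0,0.054,0]],[[0.585,0.033,0.025],[0,0.054,0]],[[0.585,0.033,0.025],[0,0.054,0]],[[0.585,0.033,0.025],[0,0.054,0]]], gripper=0.9)

```text
t: 9.13
tcp_pos: [456.2, -126.0, 140.9]
tool_rot: [-1.571, -0.0, 2.873]
ft_force: [-0.5, 0.8, 0.0]
width: 0.949
```

```bash
python3 -c "
from p import plan
plan((453,-126,39,-3.41))"
```

```text
t 9.13 tcp [ 456.2 -126.   140.9] rot [-1.571 -0.     2.873] F [-0.5  0.8  0. ] w 80.7 q7 -1.76
(453, -126, 39, -3.41) [[0.012,0.408,0.004],[0,0.000,0]]
```

Call:
servo_tool(increments=[[[0.012,0.1,0.004],[0,0,0]],[[0.012,0.2,0.004],[0,0,0]],[[0.012,0.28,0.004],[0,0,0]],[[0.012,0.33,0.004],[0,0,0]],[[0.012,0.36,0.004],[0,0,0]],[[0.012,0.38,0.004],[0,0,0]],[[0.012,0.393,0.004],[0,0,0]],[[0.012,0.402,0.004],[0,0,0]],[[0.012,0.406,0.004],[0,0,0]],[[0.012,0.406,0.004],[0,0,0]]])

```text
t: 9.97
tcp_pos: [452.7, -126.3, 39.9]
tool_rot: [-1.571, 0.001, 2.873]
ft_force: [-0.1, -0.3, 0.4]
width: 0.948
```

Call:
servo_tool(increments=[[[0,0,0],[0,0,0]],[[0,0,0],[0,0,0]],[[0,0,0],[0,0,0]],[[0,0,0],[0,0,0]],[[0,0,0],[0,0,0]],[[0,0,0],[0,0,0]],[[0,0,0],[0,0,0]],[[0,0,0],[0,0,0]],[[0,0,0],[0,0,0]],[[0,0,0],[0,0,0]]], gripper=-1)

```text
t: 10.8
tcp_pos: [452.7, -126.2, 40.2]
tool_rot: [-1.571, 0.001, 2.873]
ft_force: [-2.3, 1.1, 9.1]
width: 0.666
```

Call:
servo_tool(increments=[[[0,-0.05,0],[0,0,0]],[[0,-0.12,0],[0,0,0]],[[0,-0.2,0],[0,0,0]],[[0,-0.28,0],[0,0,0]],[[0,-0.36,0],[0,0,0]],[[0,-0.4,0],[0,0,0]],[[0,-0.44,0],[0,0,0]],[[0,-0.44,0],[0,0,0]],[[0,-0.44,0],[0,0,0]],[[0,-0.44,0],[0,0,0]]])

```text
t: 11.63
tcp_pos: [452.0, -126.1, 148.7]
tool_rot: [-1.571, -0.001, 2.873]
ft_force: [0.9, -1.4, -0.1]
width: 0.664
```

```bash
python3 -c "
from p import plan
plan((608.5,146.7,150,-2.89),(608.5,146.7,80,-2.89))"
```

```text
t 11.63 tcp [ 452.  -126.1  148.7] rot [-1.571e+00 -1.000e-03  2.873e+00] F [ 0.9 -1.4 -0.1] w 56.4 q7 -1.75
(608.5, 146.7, 150, -2.89) [[-0.157,-0.003,-0.609],[0,-0.083,0]]
(608.5, 146.7, 150, -2.89) [[-0.308,-0.003,-0.548],[0,-0.083,0]]
(608.5, 146.7, 80, -2.89) [[-0.000,0.280,0.000],[0,-0.000,0]]
```

Call:
servo_tool(increments=[[[-0.157,-0.003,-0.609],[0,-0.083,0]],[[-0.157,-0.003,-0.609],[0,-0.083,0]],[[-0.157,-0.003,-0.609],[0,-0.083,0]],[[-0.157,-0.003,-0.609],[0,-0.083,0]],[[-0.157,-0.003,-0.609],[0,-0.083,0]],[[-0.157,-0.003,-0.609],[0,-0.083,0]],[[-0.157,-0.003,-0.609],[0,-0.083,0]],[[-0.157,-0.003,-0.609],[0,-0.083,0]],[[-0.157,-0.003,-0.609],[0,-0.083,0]],[[-0.157,-0.003,-0.609],[0,-0.083,0]]])

```text
t: 12.47
tcp_pos: [530.4, 9.2, 150.3]
tool_rot: [-1.571, -0.0, 3.132]
ft_force: [-1.0, -0.1, -1.3]
width: 0.671
```

Call:
servo_tool(increments=[[[-0.308,-0.003,-0.548],[0,-0.083,0]],[[-0.308,-0.003,-0.548],[0,-0.083,0]],[[-0.308,-0.003,-0.548],[0,-0.083,0]],[[-0.308,-0.003,-0.548],[0,-0.083,0]],[[-0.308,-0.003,-0.548],[0,-0.083,0]],[[-0.308,-0.003,-0.548],[0,-0.083,0]],[[-0.308,-0.003,-0.548],[0,-0.083,0]],[[-0.308,-0.003,-0.548],[0,-0.083,0]],[[-0.308,-0.003,-0.548],[0,-0.083,0]],[[-0.308,-0.003,-0.548],[0,-0.083,0]]])

```text
t: 13.3
tcp_pos: [608.7, 145.4, 151.3]
tool_rot: [-1.57, 0.0, -2.89]
ft_force: [-0.2, -0.0, 0.1]
width: 0.669
```

```bash
python3 -c "
from p import plan
plan((608.5,146.7,81,-2.89))"
```

```text
t 13.3 tcp [608.7 145.4 151.3] rot [-1.57  0.   -2.89] F [-0.2 -0.   0.1] w 56.8 q7 -1.81
(608.5, 146.7, 81, -2.89) [[-0.000,0.281,-0.005],[0,-0.000,0]]
```

Call:
servo_tool(increments=[[[0,0.08,-0.005],[0,0,0]],[[0,0.15,-0.005],[0,0,0]],[[0,0.195,-0.005],[0,0,0]],[[0,0.225,-0.005],[0,0,0]],[[0,0.245,-0.005],[0,0,0]],[[0,0.26,-0.005],[0,0,0]],[[0,0.27,-0.005],[0,0,0]],[[0,0.277,-0.005],[0,0,0]],[[0,0.282,-0.005],[0,0,0]],[[0,0.282,-0.005],[0,0,0]]])

```text
t: 14.13
tcp_pos: [608.6, 147.8, 80.8]
tool_rot: [-1.571, 0.0, -2.889]
ft_force: [-0.3, 0.0, -1.1]
width: 0.671
```

Call:
servo_tool(increments=[[[0,0.004,0],[0,0,0]],[[0,0.004,0],[0,0,0]],[[0,0.004,0],[0,0,0]],[[0,0.004,0],[0,0,0]],[[0,0.004,0],[0,0,0]],[[0,0.0,0],[0,0,0]],[[0,0.0,0],[0,0,0]],[[0,-0.08,0],[0,0,0]],[[0,-0.19,0],[0,0,0]],[[0,-0.3,0],[0,0,0]]], gripper=0.8)

```text
t: 14.97
tcp_pos: [607.9, 147.7, 156.0]
tool_rot: [-1.571, -0.002, -2.889]
ft_force: [0.6, -0.9, 0.6]
width: 0.895
```

```bash
python3 -c "
from p import plan
plan((442,124,160,-2.81),(442,124,87,-2.81))"
```

```text
t 14.97 tcp [607.9 147.7 156. ] rot [-1.571e+00 -2.000e-03 -2.889e+00] F [ 0.6 -0.9  0.6] w 76.1 q7 -1.81
(442, 124, 160, -2.81) [[0.666,-0.016,-0.074],[0,-0.025,0]]
(442, 124, 87, -2.81) [[-0.000,0.292,0.000],[0,-0.000,0]]
```

Call:
servo_tool(increments=[[[0.666,-0.016,-0.074],[0,-0.025,0]],[[0.666,-0.016,-0.074],[0,-0.025,0]],[[0.666,-0.016,-0.074],[0,-0.025,0]],[[0.666,-0.016,-0.074],[0,-0.025,0]],[[0.666,-0.016,-0.074],[0,-0.025,0]],[[0.666,-0.016,-0.074],[0,-0.025,0]],[[0.666,-0.016,-0.074],[0,-0.025,0]],[[0.666,-0.016,-0.074],[0,-0.025,0]],[[0.666,-0.016,-0.074],[0,-0.025,0]],[[0.666,-0.016,-0.074],[0,-0.025,0]]], gripper=0.5)

```text
t: 15.8
tcp_pos: [443.3, 124.3, 159.4]
tool_rot: [-1.571, -0.0, -2.81]
ft_force: [-0.2, 0.3, -0.9]
width: 0.75
```

```bash
python3 -c "
from ov import *
from p import plan
plan((442,124,87,-2.81))
overlay([((608.5,147,79),[('lid_oblong',608.5,147,79,.25)]),((601.3,-134.4,79),[('lid_oval',601.3,-134.4,79,-.1)]),((442,124,60),[('lid_small',442,124.3,87,0),('lid_square',442.4,122.6,39,.335)])],'pics/l4.png',35)"
```

```text
t 15.8 tcp [443.3 124.3 159.4] rot [-1.571 -0.    -2.81 ] F [-0.2  0.3 -0.9] w 63.8 q7 -1.77
(442, 124, 87, -2.81) [[0.005,0.290,-0.001],[0,-0.000,0]]
```

View pics/l4.png

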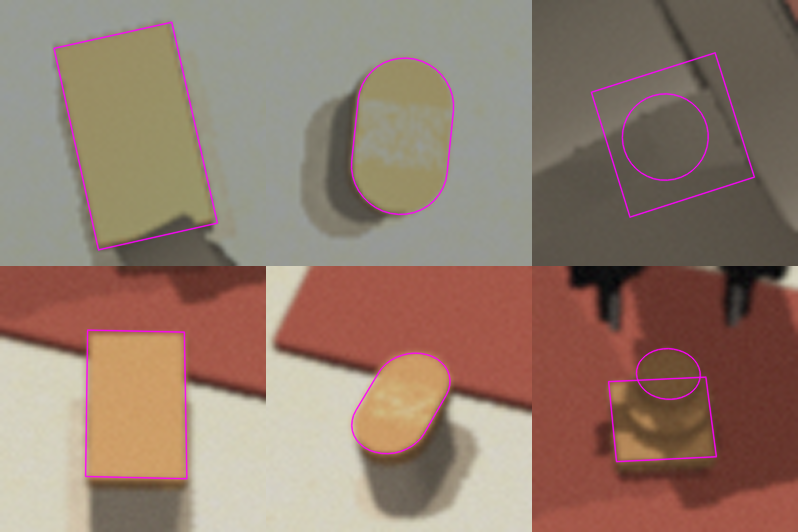

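Call:
servo_tool(increments=[[[0.005,0.09,-0.001],[0,0,0]],[[0.005,0.15,-0.001],[0,0,0]],[[0.005,0.2,-0.001],[0,0,0]],[[0.005,0.23,-0.001],[0,0,0]],[[0.005,0.25,-0.001],[0,0,0]],[[0.005,0.265,-0.001],[0,0,0]],[[0.005,0.277,-0.001],[0,0,0]],[[0.005,0.285,-0.001],[0,0,0]],[[0.005,0.29,-0.001],[0,0,0]],[[0.005,0.29,-0.001],[0,0,0]]])

```text
t: 16.73
tcp_pos: [441.5, 123.8, 87.2]
tool_rot: [-1.571, 0.0, -2.81]
ft_force: [-0.1, -0.1, -0.2]
width: 0.75
```

Call:
servo_tool(increments=[[[0,0,0],[0,0,0]],[[0,0,0],[0,0,0]],[[0,0,0],[0,0,0]],[[0,0,0],[0,0,0]],[[0,0,0],[0,0,0]],[[0,0,0],[0,0,0]],[[0,0,0],[0,0,0]],[[0,0,0],[0,0,0]],[[0,0,0],[0,0,0]],[[0,0,0],[0,0,0]]], gripper=-1)

```text
t: 17.57
tcp_pos: [441.6, 123.9, 87.6]
tool_rot: [-1.571, 0.001, -2.81]
ft_force: [-1.0, -0.3, 6.3]
width: 0.449
```

Call:
servo_tool(increments=[[[0,-0.02,0],[0,0,0]],[[0,-0.05,0],[0,0,0]],[[0,-0.1,0],[0,0,0]],[[0,-0.16,0],[0,0,0]],[[0,-0.22,0],[0,0,0]],[[0,-0.28,0],[0,0,0]],[[0,-0.28,0],[0,0,0]],[[0,-0.28,0],[0,0,0]],[[0,-0.28,0],[0,0,0]],[[0,-0.28,0],[0,0,0]]])

```text
t: 18.4
tcp_pos: [441.0, 123.7, 156.7]
tool_rot: [-1.571, -0.001, -2.81]
ft_force: [-0.1, -0.2, 0.2]
width: 0.451
```

```bash
python3 -c "
from ov import *
from p import plan
plan((609.4,291.1,140,-2.81),(609.4,291.1,81,-2.81))
s=ctrl.sense();x,y,z=s['tcp_pos']
overlay([((442,124,60),[('lid_round',441.2,124.4,63,0),('lid_square',442.4,122.6,39,.335)]),((x,y,z),[('lid_small',x,y,z,0)])],'pics/l5.png',35)"
```

```text
t 18.4 tcp [441.  123.7 156.7] rot [-1.571e+00 -1.000e-03 -2.810e+00] F [-0.1 -0.2  0.2] w 38.3 q7 -1.77
(609.4, 291.1, 140, -2.81) [[-0.855,0.067,-0.414],[0,-0.000,0]]
(609.4, 291.1, 81, -2.81) [[-0.000,0.236,0.000],[0,-0.000,0]]
```

View pics/l5.png

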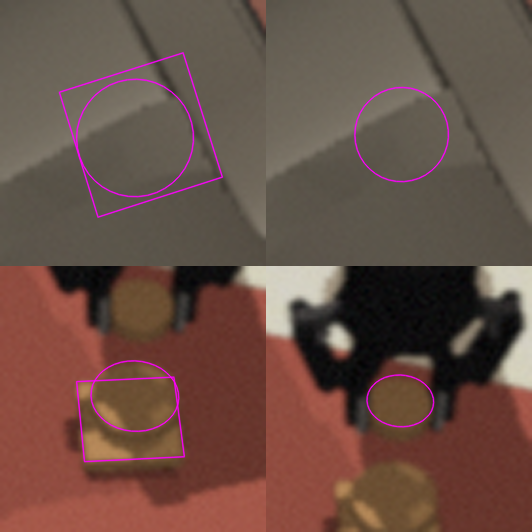

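Call:
servo_tool(increments=[[[-0.855,0.067,-0.414],[0,0,0]],[[-0.855,0.067,-0.414],[0,0,0]],[[-0.855,0.067,-0.414],[0,0,0]],[[-0.855,0.067,-0.414],[0,0,0]],[[-0.855,0.067,-0.414],[0,0,0]],[[-0.855,0.067,-0.414],[0,0,0]],[[-0.855,0.067,-0.414],[0,0,0]],[[-0.855,0.067,-0.414],[0,0,0]],[[-0.855,0.067,-0.414],[0,0,0]],[[-0.855,0.067,-0.414],[0,0,0]]])

```text
t: 19.33
tcp_pos: [609.3, 290.3, 140.1]
tool_rot: [-1.57, -0.001, -2.811]
ft_force: [-0.6, 0.7, 0.1]
width: 0.452
```

```bash
python3 -c "
from ov import *
from p import plan
plan((609.4,291.1,81,-2.81))
s=ctrl.sense();x,y,z=s['tcp_pos']
overlay([((x,y,100),[('lid_small',x,y,z,0),('jar_small',609.4,291.1,65,0)])],'pics/l6.png',35)"
```

```text
t 19.33 tcp [609.3 290.3 140.1] rot [-1.570e+00 -1.000e-03 -2.811e+00] F [-0.6  0.7  0.1] w 38.4 q7 -1.97
(609.4, 291.1, 81, -2.81) [[-0.001,0.236,-0.003],[0,-0.000,0]]
```

View pics/l6.png

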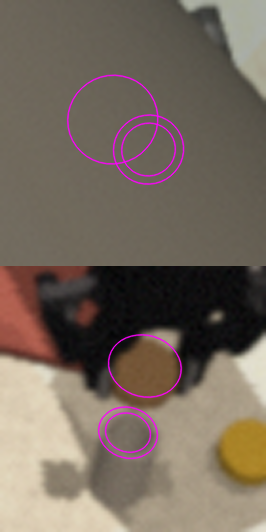

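Call:
servo_tool(increments=[[[0,0.08,-0.003],[0,0,0]],[[0,0.13,-0.003],[0,0,0]],[[0,0.165,-0.003],[0,0,0]],[[0,0.185,-0.003],[0,0,0]],[[0,0.2,-0.003],[0,0,0]],[[0,0.212,-0.003],[0,0,0]],[[0,0.222,-0.003],[0,0,0]],[[0,0.23,-0.003],[0,0,0]],[[0,0.238,-0.003],[0,0,0]],[[0,0.238,-0.003],[0,0,0]]])

```text
t: 20.27
tcp_pos: [609.5, 292.0, 80.7]
tool_rot: [-1.571, -0.0, -2.81]
ft_force: [-0.2, 0.3, -0.5]
width: 0.454
```

Call:
servo_tool(increments=[[[0,0.004,0],[0,0,0]],[[0,0.005,0],[0,0,0]],[[0,0.005,0],[0,0,0]],[[0,0.005,0],[0,0,0]],[[0,0.004,0],[0,0,0]],[[0,0.0,0],[0,0,0]],[[0,0.0,0],[0,0,0]],[[0,-0.08,0],[0,0,0]],[[0,-0.19,0],[0,0,0]],[[0,-0.3,0],[0,0,0]]], gripper=0.5)

```text
t: 21.1
tcp_pos: [609.1, 291.8, 156.2]
tool_rot: [-1.571, -0.002, -2.81]
ft_force: [0.4, -0.4, 1.1]
width: 0.754
```

```bash
python3 -c "
from p import plan
plan((441.5,124.2,140,-2.81),(441.5,124.2,63,-2.81))"
```

```text
t 21.1 tcp [609.1 291.8 156.2] rot [-1.571e+00 -2.000e-03 -2.810e+00] F [ 0.4 -0.4  1.1] w 64.1 q7 -1.97
(441.5, 124.2, 140, -2.81) [[0.852,0.065,0.416],[0,0.000,0]]
(441.5, 124.2, 63, -2.81) [[-0.000,0.308,0.000],[0,-0.000,0]]
```

Next is the round lid, 56 mm across, with the gripper opened to about 80 mm.

Call:
servo_tool(increments=[[[0.852,0.065,0.416],[0,0,0]],[[0.852,0.065,0.416],[0,0,0]],[[0.852,0.065,0.416],[0,0,0]],[[0.852,0.065,0.416],[0,0,0]],[[0.852,0.065,0.416],[0,0,0]],[[0.852,0.065,0.416],[0,0,0]],[[0.852,0.065,0.416],[0,0,0]],[[0.852,0.065,0.416],[0,0,0]],[[0.852,0.065,0.416],[0,0,0]],[[0.852,0.065,0.416],[0,0,0]]], gripper=0.88)

```text
t: 21.93
tcp_pos: [442.9, 125.2, 139.9]
tool_rot: [-1.571, 0.001, -2.81]
ft_force: [0.0, -0.6, 0.3]
width: 0.94
```

```bash
python3 -c "
from ov import *
from p import plan
plan((441.5,124.2,63,-2.81))
overlay([((609.4,291.5,79),[('lid_small',609.4,291.5,79,0)]),((442,124,60),[('lid_round',441.2,124.4,63,0),('lid_square',442.4,122.6,39,.335)])],'pics/l7.png',35)"
```

```text
t 21.93 tcp [442.9 125.2 139.9] rot [-1.571e+00  1.000e-03 -2.810e+00] F [ 0.  -0.6  0.3] w 79.9 q7 -1.79
(441.5, 124.2, 63, -2.81) [[0.006,0.308,0.002],[0,0.000,0]]
```

View pics/l7.png

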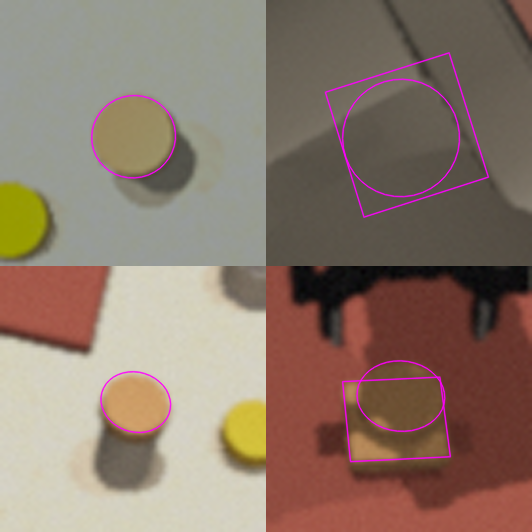

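Call:
servo_tool(increments=[[[0.005,0.1,0.0],[0,0,0]],[[0.005,0.17,0.0],[0,0,0]],[[0.005,0.22,0.0],[0,0,0]],[[0.005,0.25,0.0],[0,0,0]],[[0.005,0.27,0.0],[0,0,0]],[[0.005,0.285,0.0],[0,0,0]],[[0.005,0.296,0.0],[0,0,0]],[[0.005,0.303,0.0],[0,0,0]],[[0.005,0.308,0.0],[0,0,0]],[[0.005,0.308,0.0],[0,0,0]]])

```text
t: 22.87
tcp_pos: [441.0, 123.9, 62.7]
tool_rot: [-1.571, 0.0, -2.81]
ft_force: [0.3, 0.9, 0.2]
width: 0.941
```

Call:
servo_tool(increments=[[[0,0,0],[0,0,0]],[[0,0,0],[0,0,0]],[[0,0,0],[0,0,0]],[[0,0,0],[0,0,0]],[[0,0,0],[0,0,0]],[[0,0,0],[0,0,0]],[[0,0,0],[0,0,0]],[[0,0,0],[0,0,0]],[[0,0,0],[0,0,0]],[[0,0,0],[0,0,0]]], gripper=-1)

```text
t: 23.7
tcp_pos: [441.0, 124.0, 63.1]
tool_rot: [-1.571, 0.001, -2.81]
ft_force: [-2.7, -0.1, 9.2]
width: 0.641
```

Call:
servo_tool(increments=[[[0,-0.02,0],[0,0,0]],[[0,-0.05,0],[0,0,0]],[[0,-0.1,0],[0,0,0]],[[0,-0.16,0],[0,0,0]],[[0,-0.22,0],[0,0,0]],[[0,-0.28,0],[0,0,0]],[[0,-0.34,0],[0,0,0]],[[0,-0.34,0],[0,0,0]],[[0,-0.34,0],[0,0,0]],[[0,-0.34,0],[0,0,0]]])

```text
t: 24.53
tcp_pos: [440.6, 123.7, 147.5]
tool_rot: [-1.571, -0.0, -2.81]
ft_force: [0.7, 0.0, -1.1]
width: 0.638
```

```bash
python3 -c "
from p import plan
plan((630.4,6.1,140,-2.81),(630.4,6.1,81,-2.81))"
```

```text
t 24.53 tcp [440.6 123.7 147.5] rot [-1.571 -0.    -2.81 ] F [ 0.7  0.  -1.1] w 54.3 q7 -1.79
(630.4, 6.1, 140, -2.81) [[-0.565,0.030,0.692],[0,-0.000,0]]
(630.4, 6.1, 81, -2.81) [[-0.000,0.236,0.000],[0,-0.000,0]]
```

Call:
servo_tool(increments=[[[-0.565,0.03,0.692],[0,0,0]],[[-0.565,0.03,0.692],[0,0,0]],[[-0.565,0.03,0.692],[0,0,0]],[[-0.565,0.03,0.692],[0,0,0]],[[-0.565,0.03,0.692],[0,0,0]],[[-0.565,0.03,0.692],[0,0,0]],[[-0.565,0.03,0.692],[0,0,0]],[[-0.565,0.03,0.692],[0,0,0]],[[-0.565,0.03,0.692],[0,0,0]],[[-0.565,0.03,0.692],[0,0,0]]])

```text
t: 25.37
tcp_pos: [629.7, 7.3, 139.7]
tool_rot: [-1.571, -0.001, -2.809]
ft_force: [-0.3, -0.7, 0.3]
width: 0.639
```

```bash
python3 -c "
from p import plan
plan((630.4,6.1,81,-2.81))"
```

```text
t 25.37 tcp [629.7   7.3 139.7] rot [-1.571e+00 -1.000e-03 -2.809e+00] F [-0.3 -0.7  0.3] w 54.3 q7 -1.51
(630.4, 6.1, 81, -2.81) [[-0.001,0.235,0.005],[0,0.000,0]]
```

Call:
servo_tool(increments=[[[0,0.08,0.001],[0,0,0]],[[0,0.13,0.001],[0,0,0]],[[0,0.165,0.001],[0,0,0]],[[0,0.185,0.001],[0,0,0]],[[0,0.2,0.001],[0,0,0]],[[0,0.212,0.001],[0,0,0]],[[0,0.222,0.001],[0,0,0]],[[0,0.23,0.001],[0,0,0]],[[0,0.237,0.001],[0,0,0]],[[0,0.237,0.001],[0,0,0]]])

```text
t: 26.2
tcp_pos: [630.7, 6.1, 80.7]
tool_rot: [-1.571, -0.0, -2.81]
ft_force: [-0.8, -0.3, -0.6]
width: 0.64
```

Call:
servo_tool(increments=[[[0,0.004,0],[0,0,0]],[[0,0.005,0],[0,0,0]],[[0,0.005,0],[0,0,0]],[[0,0.005,0],[0,0,0]],[[0,0.004,0],[0,0,0]],[[0,0.0,0],[0,0,0]],[[0,0.0,0],[0,0,0]],[[0,-0.08,0],[0,0,0]],[[0,-0.19,0],[0,0,0]],[[0,-0.3,0],[0,0,0]]], gripper=0.8)

```text
t: 27.03
tcp_pos: [630.2, 6.1, 156.2]
tool_rot: [-1.571, -0.001, -2.81]
ft_force: [-0.4, 0.6, 1.3]
width: 0.899
```

```bash
python3 -c "
from ov import *
from p import plan
plan((442.4,122.6,140,-2.81))
overlay([((630.4,6.1,79),[('lid_round',630.4,6.1,79,0)]),((442,124,40),[('lid_square',442.4,122.6,39,.335)])],'pics/l8.png',35)"
```

```text
t 27.03 tcp [630.2   6.1 156.2] rot [-1.571e+00 -1.000e-03 -2.810e+00] F [-0.4  0.6  1.3] w 76.4 q7 -1.5
(442.4, 122.6, 140, -2.81) [[0.559,0.065,-0.685],[0,0.000,0]]
```

View pics/l8.png

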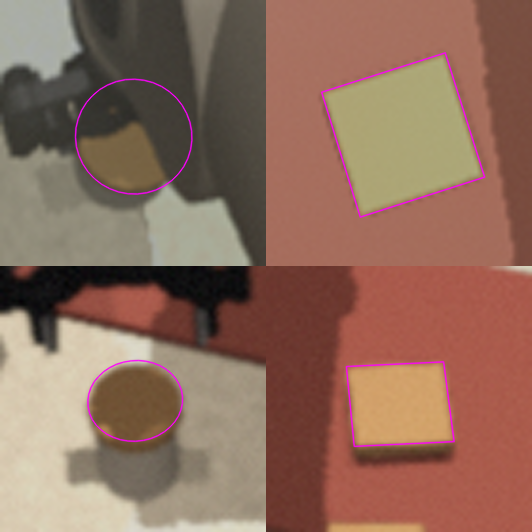

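Call:
servo_tool(increments=[[[0.559,0.065,-0.685],[0,0,0]],[[0.559,0.065,-0.685],[0,0,0]],[[0.559,0.065,-0.685],[0,0,0]],[[0.559,0.065,-0.685],[0,0,0]],[[0.559,0.065,-0.685],[0,0,0]],[[0.559,0.065,-0.685],[0,0,0]],[[0.559,0.065,-0.685],[0,0,0]],[[0.559,0.065,-0.685],[0,0,0]],[[0.559,0.065,-0.685],[0,0,0]],[[0.559,0.065,-0.685],[0,0,0]]], gripper=1)

```text
t: 27.97
tcp_pos: [443.8, 122.0, 139.6]
tool_rot: [-1.571, 0.0, -2.811]
ft_force: [1.2, 0.7, -0.1]
width: 0.996
```

```bash
python3 -c "
from p import plan
plan((442.4,122.6,40,-2.807))"
```

```text
t 27.97 tcp [443.8 122.  139.6] rot [-1.571  0.    -2.811] F [ 1.2  0.7 -0.1] w 84.7 q7 -1.79
(442.4, 122.6, 40, -2.807) [[0.004,0.398,-0.004],[0,-0.001,0]]
```

Call:
servo_tool(increments=[[[0.002,0.1,-0.001],[0,0,0]],[[0.002,0.2,-0.001],[0,0,0]],[[0.002,0.28,-0.001],[0,0,0]],[[0.002,0.33,-0.001],[0,0,0]],[[0.002,0.36,-0.001],[0,0,0]],[[0.002,0.38,-0.001],[0,0,0]],[[0.002,0.39,-0.001],[0,0,0]],[[0.002,0.396,-0.001],[0,0,0]],[[0.002,0.4,-0.001],[0,0,0]],[[0.002,0.4,-0.001],[0,0,0]]])

```text
t: 28.8
tcp_pos: [442.7, 122.7, 40.0]
tool_rot: [-1.571, 0.001, -2.81]
ft_force: [-0.5, 0.3, 0.3]
width: 1.002
```

Call:
servo_tool(increments=[[[0,0,0],[0,0,0]],[[0,0,0],[0,0,0]],[[0,0,0],[0,0,0]],[[0,0,0],[0,0,0]],[[0,0,0],[0,0,0]],[[0,0,0],[0,0,0]],[[0,0,0],[0,0,0]],[[0,0,0],[0,0,0]],[[0,0,0],[0,0,0]],[[0,0,0],[0,0,0]]], gripper=-1)

```text
t: 29.63
tcp_pos: [442.6, 122.7, 40.2]
tool_rot: [-1.571, 0.001, -2.81]
ft_force: [-2.6, -0.1, 9.8]
width: 0.742
```

Call:
servo_tool(increments=[[[0,-0.05,0],[0,0,0]],[[0,-0.12,0],[0,0,0]],[[0,-0.2,0],[0,0,0]],[[0,-0.28,0],[0,0,0]],[[0,-0.36,0],[0,0,0]],[[0,-0.44,0],[0,0,0]],[[0,-0.46,0],[0,0,0]],[[0,-0.46,0],[0,0,0]],[[0,-0.46,0],[0,0,0]],[[0,-0.46,0],[0,0,0]]])

```text
t: 30.47
tcp_pos: [441.8, 122.4, 153.7]
tool_rot: [-1.571, -0.001, -2.81]
ft_force: [-0.2, -0.4, 0.2]
width: 0.736
```

```bash
python3 -c "
from p import plan
plan((630.4,-293.8,150,-3.055))"
```

```text
t 30.47 tcp [441.8 122.4 153.7] rot [-1.571e+00 -1.000e-03 -2.810e+00] F [-0.2 -0.4  0.2] w 62.6 q7 -1.78
(630.4, -293.8, 150, -3.055) [[-0.086,0.007,0.910],[0,0.039,0]]
(630.4, -293.8, 150, -3.055) [[-0.196,0.007,0.892],[0,0.039,0]]
```

Call:
servo_tool(increments=[[[-0.086,0.007,0.91],[0,0.039,0]],[[-0.086,0.007,0.91],[0,0.039,0]],[[-0.086,0.007,0.91],[0,0.039,0]],[[-0.086,0.007,0.91],[0,0.039,0]],[[-0.086,0.007,0.91],[0,0.039,0]],[[-0.086,0.007,0.91],[0,0.039,0]],[[-0.086,0.007,0.91],[0,0.039,0]],[[-0.086,0.007,0.91],[0,0.039,0]],[[-0.086,0.007,0.91],[0,0.039,0]],[[-0.086,0.007,0.91],[0,0.039,0]]])

```text
t: 31.3
tcp_pos: [536.2, -84.3, 152.2]
tool_rot: [-1.572, -0.001, -2.931]
ft_force: [-0.3, -0.6, 0.5]
width: 0.733
```

Call:
servo_tool(increments=[[[-0.196,0.007,0.892],[0,0.039,0]],[[-0.196,0.007,0.892],[0,0.039,0]],[[-0.196,0.007,0.892],[0,0.039,0]],[[-0.196,0.007,0.892],[0,0.039,0]],[[-0.196,0.007,0.892],[0,0.039,0]],[[-0.196,0.007,0.892],[0,0.039,0]],[[-0.196,0.007,0.892],[0,0.039,0]],[[-0.196,0.007,0.892],[0,0.039,0]],[[-0.196,0.007,0.892],[0,0.039,0]],[[-0.196,0.007,0.892],[0,0.039,0]]])

```text
t: 32.13
tcp_pos: [631.0, -291.5, 151.1]
tool_rot: [-1.571, -0.0, -3.053]
ft_force: [-0.9, 0.1, -0.6]
width: 0.738
```

```bash
python3 -c "
from p import plan
plan((630.4,-293.8,81,-3.055))"
```

```text
t 32.13 tcp [ 631.  -291.5  151.1] rot [-1.571 -0.    -3.053] F [-0.9  0.1 -0.6] w 62.7 q7 -1.23
(630.4, -293.8, 81, -3.055) [[0.003,0.280,0.009],[0,0.001,0]]
```

Call:
servo_tool(increments=[[[0.001,0.06,0.002],[0,0,0]],[[0.001,0.12,0.002],[0,0,0]],[[0.001,0.17,0.002],[0,0,0]],[[0.001,0.205,0.002],[0,0,0]],[[0.001,0.23,0.002],[0,0,0]],[[0.001,0.245,0.002],[0,0,0]],[[0.001,0.258,0.002],[0,0,0]],[[0.001,0.268,0.002],[0,0,0]],[[0.001,0.276,0.002],[0,0,0]],[[0.001,0.278,0.002],[0,0,0]]])

```text
t: 32.97
tcp_pos: [630.7, -294.1, 81.5]
tool_rot: [-1.571, 0.0, -3.055]
ft_force: [0.3, -0.4, -0.6]
width: 0.736
```

Position is right. Lower about 1 mm, release, rise, then move aside.

Call:
servo_tool(increments=[[[0,0.005,0],[0,0,0]],[[0,0.006,0],[0,0,0]],[[0,0.006,0],[0,0,0]],[[0,0.006,0],[0,0,0]],[[0,0.005,0],[0,0,0]],[[0,0.0,0],[0,0,0]],[[0,0.0,0],[0,0,0]],[[0,-0.08,0],[0,0,0]],[[0,-0.19,0],[0,0,0]],[[0,-0.3,0],[0,0,0]]], gripper=1)

```text
t: 33.8
tcp_pos: [630.2, -293.8, 156.9]
tool_rot: [-1.572, -0.001, -3.055]
ft_force: [-0.1, 0.2, 0.5]
width: 1.002
```

Call:
servo_tool(increments=[[[0.2,-0.15,0.3],[0,0,0]],[[0.4,-0.3,0.6],[0,0,0]],[[0.6,-0.35,0.8],[0,0,0]],[[0.6,-0.35,0.8],[0,0,0]],[[0.6,-0.35,0.8],[0,0,0]],[[0.6,-0.35,0.8],[0,0,0]],[[0.6,-0.35,0.8],[0,0,0]],[[0.6,-0.35,0.8],[0,0,0]],[[0.6,-0.35,0.8],[0,0,0]],[[0.6,-0.35,0.8],[0,0,0]]])

```text
t: 34.63
tcp_pos: [499.1, -505.3, 243.8]
tool_rot: [-1.572, 0.0, -3.054]
ft_force: [-0.1, -0.0, -1.1]
width: 0.999
```

```bash
python3 -c "
from ov import *
from p import plan
plan()
I=[('lid_small',609.4,291.5,79,0),('lid_oblong',608.5,147,79,.25),('lid_round',630.4,6.1,79,0),('lid_oval',601.3,-134.4,79,-.1),('lid_square',630.4,-293.8,79,.083)]
overlay([(i[1:4],[i]) for i in I],'pics/fin.png',32)
o=cv2.imread('pics/fin.png');print(o.shape)"
```

```text
t 34.63 tcp [ 499.1 -505.3  243.8] rot [-1.572  0.    -3.054] F [-0.1 -0.  -1.1] w 84.9 q7 -0.83
(600, 450, 3)
```

View pics/fin.png

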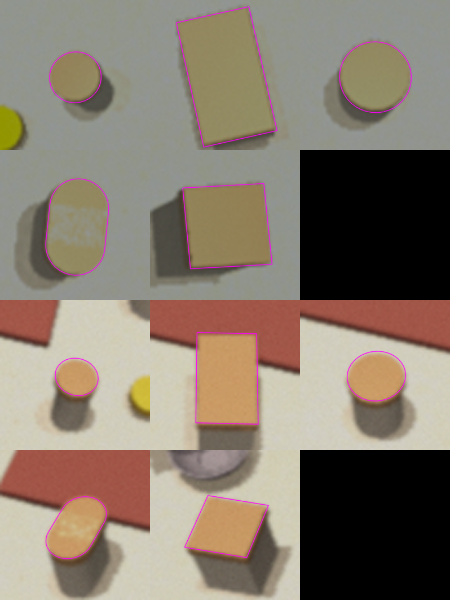

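All five lids match their seated outlines (top face at z = 79 mm) in both views, and the arm is clear of everything.

```bash
python3 -c "
from cell import ctrl
print(ctrl.close_job(), ctrl.sense()['t'])"
```

```text
the job is handed in; nothing more can be done
the job is handed in; nothing more can be done
```

All five jars are closed with their own lids, and I handed the job in at about 35 s of the 112 s allowed. I took both stacks apart from the top: oval then oblong, then small, round and square. The green and yellow discs were left alone.

- **Seating:** in the last pictures, each lid matches the outline expected for a fully seated lid (top face at 79 mm) in both views. There was no visible tilt. The small and round lids sit about 1 px (2 mm) off in the scene view only, which is within the calibration tolerance, and their jar rims showed a similar offset before I moved anything.
- **Forces:** readings at the end of each move stayed under about 10 N, highest while the gripper was closing on a lid. I didn't read forces during the moves. The gripper was empty, open and clear of everything at the end.

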